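# Load the calibration standards into the autosampler

## Robot

A 6-joint arm with a two-finger parallel gripper is mounted at the origin on the work surface. World frame = base frame: x ahead of the robot, y to its left, z up, the work surface at z = 0. Lengths are in m, angles in rad, forces in N, time in s.
With the tool pointing down it reaches from about 0.15 to 0.775 m from the base axis. Payload 6.1 kg.
Tool frame: the origin (TCP) lies between the finger pads; the fingertips stand tcp_to_tips ahead of it and the grasp point (between the pads) lies 11 mm behind it (tcp_to_tips is the distance from the TCP to the fingertips, in m); z points along the fingers, x is the direction in which the jaws open and shut, and the axes are right-handed (so a half turn about z gives the same grasp; the last joint's range is limited). The gripper opens to 85 mm and grips with 20 to 120 N. Pads are 22 mm wide; open, the fingers measure 114 mm over their backs; the gripper's body (76 mm by 85 mm) begins 54 mm behind the grasp point. The pads swing forward as they close: fully open they stand 13 mm farther back than shut.
Start: joints at [-1.323, 0.126, -0.04, 1.405, 0, 1.571], TCP at [0.129, -0.509, 0.239] pointing down, gripper open.
Joint ranges: [-2.72, 2.72], [-0.95, 1.95], [-1.27, 1.35], [-1.78, 2.02], [-1.46, 1.47], [-3.14, 3.14]. Speed limits (rad/s): [2.39, 2.39, 3.01, 3.14, 3.14, 3.14].

## Interface

Orientations are given as a rotation vector (axis times angle).
In Python, from station import * gives the robot as it stands. The module is installed in compiled form; this text tells all that it offers.
- The arm moves only by the tool play_rows, never from a script. Its argument "increments" is a list that holds one entry, the list of rows, each a list of 6 numbers: the shift along the world's x, y, z in m, then the turn, a rotation vector about the world's x, y, z in rad. A call has 1 to 12 rows; each row shifts and turns the pose as measured when the row begins; what a row does not reach is not made up. A row lasts 1/8 s, in which the tool goes at most 62.5 mm and 10.7 degrees, less where a joint would pass 70% of its speed; a pose out of reach is approached as far as the arm can. A call with a gripper value outside its range is refused whole. "fingers" is the closure in counts, from 0 (fully open) to 255 (shut), set as the call begins (left out, the last holds). The fingers move at their own pace and stop on an object; "squeeze" is the grip in N (left out, the last holds). Time passes only in rows, so rows that do not move let the fingers close. It gives the time, the measured TCP pose, the force and the opening at its end, in the units of the state.
- observe(): the state, without advancing time (a new reading comes with each control period).
- grab_frame(name): name is "side" or "top" or "wrist"; returns a dict with "image" (400x640x3 uint8, red, green, blue), "K" (3x3 intrinsics, pixels), "R" (3x3) and "t" (3): a world point X has camera coordinates R X + t. Camera axes: x right, y down, z forward; pixel columns grow to the right and rows downward; lengths in m; the calibration is good to about 2 mm. A picture is of the moment at which its call begins. There is no depth.
- sign_off(): hands the job in, once; it reports no verdict.
The state is a dict: "time_s": time; "qpos": joint angles; "joint_velocities": joint speeds; "effort": joint torques, N m; "tool_pos": TCP position; "eef_rot": TCP orientation; "force": force on the tool from outside, world axes, zero at the start; "torque": the same for the moment, N m; "opening": finger opening in m.
Only numpy, scipy, OpenCV 4.12 (cv2) and the standard library are available. Lean on these libraries where they do the work, as an engineer would, in place of code of your own. Each camera call takes 0.05 s, during which the arm holds its last target. There are 200 camera calls.

## Task

Load the three blue-capped calibration standards into the autosampler, each standing upright inside the station whose rim has the colour of the dot on its cap. Load them from weak to strong: yellow first, then green, then red, finishing each before going on; keep them upright and set them down gently rather than dropping them. Leave the white-capped samples, the reagent jar and the beaker undisturbed.

Things in the scene. Friction and masses are not known exactly. Their poses are not given: they have to be found in the camera images.
- standard_yellow: Cylindrical vial, BLUE screw cap with a yellow dot on top and a yellow band round its frosted body; 40 mm diameter, 70 mm tall, straight-sided; 40 to 85 g, stands loose and upright on the bench, at least 85 mm centre to centre from any other vial. A calibration standard, one of the three to load. Origin at the centre of its underside, z up its axis.
- standard_green: Cylindrical vial, BLUE screw cap with a green dot on top and a green band round its frosted body; 40 mm diameter, 70 mm tall, straight-sided; 40 to 85 g, stands loose and upright on the bench, at least 85 mm centre to centre from any other vial. A calibration standard, one of the three to load. Origin at the centre of its underside, z up its axis.
- standard_red: Cylindrical vial, BLUE screw cap with a red dot on top and a red band round its frosted body; 40 mm diameter, 70 mm tall, straight-sided; 40 to 85 g, stands loose and upright on the bench, at least 85 mm centre to centre from any other vial. A calibration standard, one of the three to load. Origin at the centre of its underside, z up its axis.
- sample_yellow: Cylindrical vial, WHITE screw cap with a yellow dot on top and a yellow band round its frosted body; 40 mm diameter, 70 mm tall, straight-sided; 40 to 85 g, stands loose and upright on the bench, at least 85 mm centre to centre from any other vial. A sample, not a standard: leave it standing where it is. Origin at the centre of its underside, z up its axis.
- sample_red: Cylindrical vial, WHITE screw cap with a red dot on top and a red band round its frosted body; 40 mm diameter, 70 mm tall, straight-sided; 40 to 85 g, stands loose and upright on the bench, at least 85 mm centre to centre from any other vial. A sample, not a standard: leave it standing where it is. Origin at the centre of its underside, z up its axis.
- station_yellow: Autosampler station with a yellow rim: round shallow cup fixed on the beige sampler deck (deck top 10 mm above the bench). Outside diameter 74 mm, inside diameter 58 mm, total height 12 mm, its flat white floor (where a vial stands) 4 mm above its origin. Origin at the centre of its underside, on the deck top; z up. Station centres are at least 85 mm apart.
- station_green: Autosampler station with a green rim: round shallow cup fixed on the beige sampler deck (deck top 10 mm above the bench). Outside diameter 74 mm, inside diameter 58 mm, total height 12 mm, its flat white floor (where a vial stands) 4 mm above its origin. Origin at the centre of its underside, on the deck top; z up. Station centres are at least 85 mm apart.
- station_red: Autosampler station with a red rim: round shallow cup fixed on the beige sampler deck (deck top 10 mm above the bench). Outside diameter 74 mm, inside diameter 58 mm, total height 12 mm, its flat white floor (where a vial stands) 4 mm above its origin. Origin at the centre of its underside, on the deck top; z up. Station centres are at least 85 mm apart.
- jar: Brown reagent jar with white lid, 64 mm diameter, 95 mm tall, loose, standing on the bench beyond the vials; leave alone. Origin at the centre of its underside.
- beaker: Small clear glass beaker, 60 mm rim diameter, 75 mm tall, loose, standing on the bench beyond the vials; leave alone. Origin at the centre of its underside.

How it is judged:
By the outcome, as a careful person would: the job done as asked, in the order asked, and still so for the second after the job is handed in, with the robot touching nothing.
It also fails if it takes over 90 s, if anything falls off the work surface, if the arm or the gripper's body presses on something with over 40 N, if the wrist force passes 120 N, or if a joint passes its speed limit or range.

## Working session

There is one attempt and no reset: what is moved stays moved. The work goes in short steps, Python scripts to look and compute and a tool call to move; the robot and the scene stay as the last step left them, time stands still between calls to the robot, and variables do not carry over. Pictures are saved under pics/ and viewed, on a budget of 14 in all, crops included, one or two more only if the job needs it, and the job is handed in when it is done.

Besides the shell and the picture viewer there is one more tool, called after ">>>" as a command line: name --argument value ..., lists and objects as JSON in quotes. play_rows: Moves the arm, as the interface text tells. Its arguments: {"type":"object","properties":{"increments":{"type":"array"},"fingers":{"type":"number"},"squeeze":{"type":"number"}},"required":["increments"]}

```bash
mkdir -p pics
python3 - <<'E'
from station import *
import cv2,numpy as np
s=observe()
for k in s: print(k,np.round(s[k],4))
for n in("top","side"):
    f=grab_frame(n); cv2.imwrite(f"pics/{n}0.png",f["image"][...,::-1]); np.savez(f"{n}0.npz",**f)
    print(n,np.round(f["K"],1).tolist(),np.round(f["R"],3).tolist(),np.round(f["t"],3))
E
```

```text
time_s 0.0
qpos [-1.323   0.1264 -0.0406  1.4054  0.      1.5708]
joint_velocities [ 0.0004 -0.0009 -0.0008 -0.0001  0.001  -0.0004]
effort [-2.60000e-03 -4.35908e+01  3.52928e+01  1.71000e-02 -2.00000e-04
  0.00000e+00]
tool_pos [ 0.1287 -0.5086  0.2385]
eef_rot [-2.4782e+00  1.9292e+00  2.0000e-03]
force [ 0.8075  0.6692 -0.5014]
torque [ 0.0075 -0.0062 -0.0189]
opening 0.0856
top [[393.3, 0.0, 315.4], [0.0, 393.3, 201.7], [0.0, 0.0, 1.0]] [[0.001, -0.999, 0.038], [-1.0, -0.002, -0.027], [0.027, -0.038, -0.999]] [-0.023  0.572  0.836]
side [[371.0, 0.0, 318.8], [0.0, 371.0, 198.7], [0.0, 0.0, 1.0]] [[0.985, -0.175, -0.008], [-0.12, -0.641, -0.758], [0.128, 0.747, -0.652]] [-0.579  0.11   0.917]
```

View pics/top0.png

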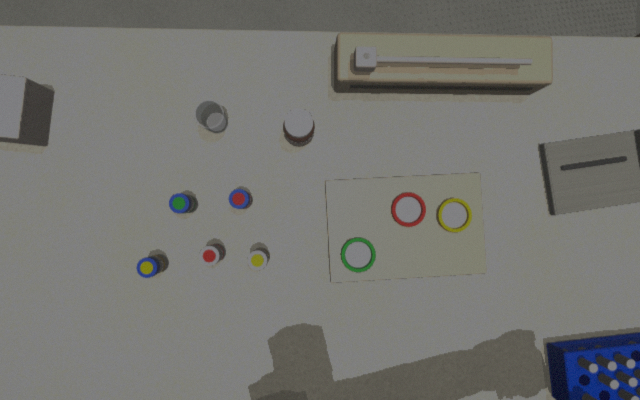

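View pics/side0.png

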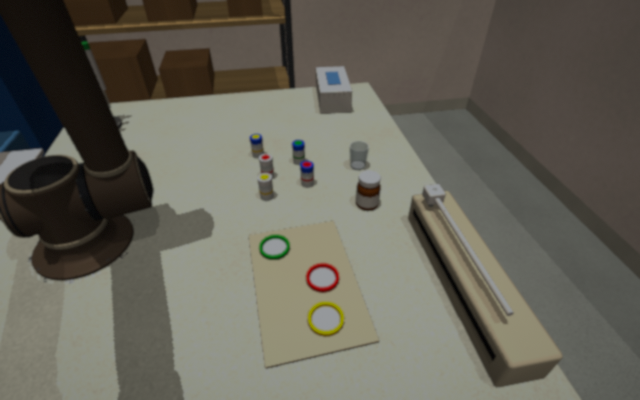

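The top view shows the blue-capped yellow, green and red standards at px (147,267), (179,203) and (239,199). The white-capped samples are at (209,255) and (257,260). The station rims are green (358,254), red (408,209) and yellow (454,215). The side view agrees with this layout.

```bash
cat > h.py <<'E'
import cv2,numpy as np
def back(f,uv,z):
    K,R,t=f["K"],f["R"],f["t"]; d=R.T@np.linalg.inv(K)@np.array([*uv,1.]); c=-R.T@t
    return c+d*(z-c[2])/d[2]
def proj(f,X):
    p=f["K"]@(f["R"]@np.array(X)+f["t"]); return p[:2]/p[2]
HUE=dict(y=(22,38),g=(45,80),r=(-9,9),b=(105,135))
def mask(f,c,smin=110,vmin=50):
    h=cv2.cvtColor(f["image"],cv2.COLOR_RGB2HSV).astype(int); lo,hi=HUE[c]
    H=h[...,0] if lo>=0 else (h[...,0]+90)%180-90
    return ((H>=lo)&(H<=hi)&(h[...,1]>smin)&(h[...,2]>vmin)).astype(np.uint8)
def blobs(f,c,amin=15,**k):
    n,l,s,ce=cv2.connectedComponentsWithStats(mask(f,c,**k))
    return [(ce[i].round(1),s[i].tolist()) for i in range(1,n) if s[i][4]>=amin]
E
python3 - <<'E'
from h import *
for n in("top","side"):
    f=dict(np.load(n+"0.npz"))
    for c in "ygrb":
        for ce,s in blobs(f,c):
            if 300<ce[1]+0*ce[0] or (n=="side" and (ce[1]<120 or ce[0]<230)): continue
            print(n,c,ce,s,"z70",back(f,ce,.07)[:2].round(4),"z22",back(f,ce,.022)[:2].round(4), "boxc z22",back(f,(s[0]+s[2]/2-.5,s[1]+s[3]/2-.5),.022)[:2].round(4))
E
```

```text
top y [454.4 214.6] [437, 198, 35, 34, 382] z70 [ 0.5447 -0.3003] z22 [ 0.5444 -0.3193] boxc z22 [ 0.5446 -0.3184]
top y [256.9 260.1] [251, 255, 13, 12, 115] z70 [0.4549 0.0951] z22 [0.4492 0.1004] boxc z22 [0.4483 0.1002]
top y [146.3 267.4] [140, 262, 13, 12, 116] z70 [0.4416 0.3095] z22 [0.435 0.328] boxc z22 [0.4348 0.3286]
top g [178.5 202.7] [173, 197, 12, 12, 117] z70 [0.5678 0.2488] z22 [0.569  0.2635] boxc z22 [0.5694 0.2635]
top g [358.  254.5] [341, 238, 34, 34, 297] z70 [ 0.4652 -0.105 ] z22 [ 0.4601 -0.112 ] boxc z22 [ 0.4601 -0.111 ]
top r [238.2 198.4] [233, 193, 12, 12, 111] z70 [0.5765 0.1324] z22 [0.5782 0.14  ] boxc z22 [0.578  0.1394]
top r [408.7 209.2] [392, 193, 34, 34, 355] z70 [ 0.5555 -0.2074] z22 [ 0.5559 -0.2207] boxc z22 [ 0.5552 -0.2203]
top r [208.6 255.6] [203, 250, 12, 12, 116] z70 [0.4641 0.1895] z22 [0.4589 0.2005] boxc z22 [0.4591 0.2007]
top b [238.9 198.7] [229, 189, 20, 20, 166] z70 [0.5759 0.1311] z22 [0.5775 0.1385] boxc z22 [0.578  0.1394]
top b [179.1 203.1] [169, 194, 20, 19, 172] z70 [0.567  0.2476] z22 [0.5681 0.2623] boxc z22 [0.5683 0.
[... 505 characters left out ...]
2 [ 0.4613 -0.1173] boxc z22 [ 0.4605 -0.1162]
side r [265.1 156.7] [262, 155, 7, 4, 23] z70 [0.4649 0.1916] z22 [0.4648 0.2635] boxc z22 [0.4646 0.2647]
side r [306.5 163.9] [304, 163, 6, 3, 16] z70 [0.5773 0.1339] z22 [0.5861 0.2012] boxc z22 [0.586  0.2007]
side r [322.  277.2] [306, 263, 33, 29, 367] z70 [ 0.549  -0.2603] z22 [ 0.5555 -0.2242] boxc z22 [ 0.5556 -0.2237]
side b [255.8 140.5] [250, 136, 12, 9, 57] z70 [0.4427 0.2854] z22 [0.4408 0.3647] boxc z22 [0.44  0.368]
side b [298.1 146.7] [293, 141, 11, 10, 63] z70 [0.5659 0.2264] z22 [0.5738 0.301 ] boxc z22 [0.5744 0.3082]
side b [306.1 168.2] [300, 161, 13, 12, 79] z70 [0.5731 0.1138] z22 [0.5816 0.1795] boxc z22 [0.5826 0.1881]
```

```bash
python3 -c "
import station;print([ (k,getattr(station,k)) for k in dir(station) if not k.startswith('__') and not callable(getattr(station,k))][:20])"
```

```text
[('tcp_to_tips', 0.008)]
```

>>> play_rows --increments '[[[0.04,0.03,0,0,0,0.11],[0.04,0.03,0,0,0,0.11],[0.04,0.03,0,0,0,0.11],[0.04,0.04,0,0,0,0.11],[0.03,0.05,0,0,0,0.11],[0.03,0.05,0,0,0,0.11],[0.03,0.05,0,0,0,0.11],[0.02,0.055,0,0,0,0.11],[0.02,0.055,0,0,0,0.11],[0.01,0.055,0,0,0,0.11],[0,0.055,0,0,0,0.11],[0,0.055,0,0,0,0.11]]]' --fingers 0 --squeeze 40

```text
time_s: 1.6
tool_pos: [0.4336, 0.0625, 0.2328]
eef_rot: [-3.141, -0.05, 0.012]
force: [1.5, 0.5, -0.2]
opening: 0.0854
```

>>> play_rows --increments '[[[0.002,0.05,0,0,0,0],[0.002,0.05,0,0,0,0],[0.002,0.05,-0.01,0,0,0],[0.002,0.05,-0.02,0,0,0],[0,0.03,-0.03,0,0,0],[0,0.015,-0.02,0,0,0],[0,0,0,0,0,0]]]'

```text
time_s: 2.48
tool_pos: [0.4386, 0.3193, 0.148]
eef_rot: [3.139, 0.063, -0.016]
force: [-0.5, -0.2, 1.0]
opening: 0.0855
```

```bash
cat > w.py <<'E'
import sys
from station import *
from h import *
def look(n,name):
    f=grab_frame(n); cv2.imwrite(f"pics/{name}.png",f["image"][...,::-1]); np.savez(name+".npz",**f); return f
E
python3 - <<'E'
from w import *
s=observe(); print(s["tool_pos"].round(4) if hasattr(s["tool_pos"],'round') else s["tool_pos"])
f=look("wrist","w1")
for c in "ygr": 
  for ce,st in blobs(f,c,60): print(c,ce,st,back(f,ce,.07)[:2].round(4))
E
```

```text
[0.4386 0.3193 0.148 ]
y [323.1 183.6] [304, 180, 38, 12, 75] [0.441  0.3406]
y [323.5 221.9] [308, 207, 32, 30, 762] [0.4426 0.3112]
g [478.2 297.5] [463, 286, 30, 26, 547] [0.5697 0.2509]
r [340.  303.6] [323, 299, 35, 14, 150] [0.4593 0.2397]
r [343.3 351.2] [330, 341, 28, 22, 472] [0.4652 0.1908]
```

View pics/w1.png

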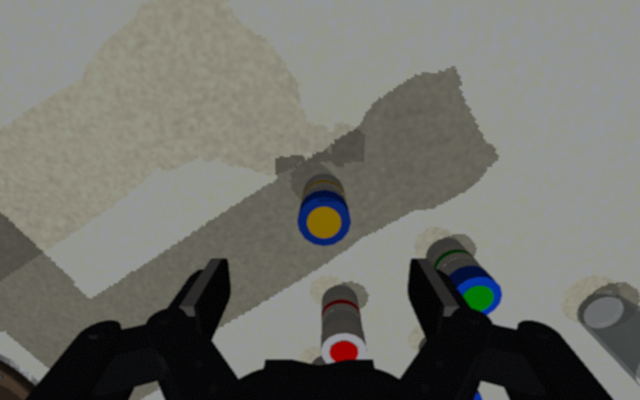

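The wrist view shows the blue-capped yellow standard at px (323,222), between the open fingers' planes and with clear space round it. It measures (0.4426, 0.311), which agrees with the top camera.

>>> play_rows --increments '[[[0.004,-0.009,0,0,-0.01,-0.04],[0,0,-0.03,0,0,0],[0,0,-0.03,0,0,0],[0,0,-0.03,0,0,0],[0,0,-0.02,0,0,0],[0,0,-0.006,0,0,0],[0,0,0,0,0,0]]]'

```text
time_s: 3.4
tool_pos: [0.4494, 0.3032, 0.0398]
eef_rot: [-3.137, 0.032, -0.025]
force: [0.7, -0.1, 0.3]
opening: 0.0854
```

>>> play_rows --increments '[[[-0.004,0.005,-0.004,0,0.01,0.01],[-0.002,0.002,-0.002,0,0,0],[0,0,0,0,0,0],[0,0,0,0,0,0]]]'

```text
time_s: 3.9
tool_pos: [0.4446, 0.3116, 0.0364]
eef_rot: [-3.134, 0.016, -0.014]
force: [-0.4, -0.3, -0.8]
opening: 0.0856
```

>>> play_rows --increments '[[[-0.001,0,-0.005,0,0.006,0],[0,0,0,0,0,0],[0,0,0,0,0,0],[0,0,0,0,0,0],[0,0,0,0,0,0],[0,0,0,0,0,0],[0,0,0,0,0,0],[0,0,0,0,0,0]]]' --fingers 255 --squeeze 40

```text
time_s: 4.9
tool_pos: [0.4436, 0.3117, 0.0312]
eef_rot: [-3.134, 0.016, -0.004]
force: [-0.4, -0.1, 0.9]
opening: 0.0392
```

>>> play_rows --increments '[[[0,0,0.01,0,0,0],[0,0,0.025,0,0,0],[0,0,0.04,0,0,0],[0,0,0.04,0,0,0],[0,-0.015,0.02,0,0,0],[0.005,-0.03,0,0,0,0],[0.008,-0.045,0,0,0,0],[0.008,-0.05,0,0,0,0],[0.008,-0.05,0,0,0,0],[0.008,-0.05,0,0,0,0],[0.008,-0.05,0,0,0,0],[0.008,-0.05,0,0,0,0]]]'

```text
time_s: 6.4
tool_pos: [0.4964, -0.0362, 0.1778]
eef_rot: [-3.134, 0.004, -0.015]
force: [0.5, -0.3, 0.1]
opening: 0.0389
```

>>> play_rows --increments '[[[0.008,-0.05,0,0,0,0],[0.008,-0.05,0,0,0,0],[0.008,-0.05,0,0,0,0],[0.008,-0.05,0,0,0,0],[0.006,-0.035,-0.01,0,0,0],[0.004,-0.015,-0.01,0,0,0],[0,-0.008,-0.01,0,0,0],[0,0,0,0,0,0],[0,0,0,0,0,0]]]'

```text
time_s: 7.52
tool_pos: [0.5383, -0.3046, 0.1508]
eef_rot: [-3.134, 0.009, -0.02]
force: [1.2, 0.3, -1.4]
opening: 0.0398
```

Run:
```python
from w import *
s=observe(); print(np.round(s["tool_pos"],4),np.round(s["eef_rot"],4))
f=look("wrist","w2")
print(proj(f,(.5445,-.32,.022)))
for c in "yrb": 
  for ce,st in blobs(f,c,60): print(c,ce,st,back(f,ce,.022)[:2].round(4), back(f,(st[0]+st[2]/2-.5,st[1]+st[3]/2-.5),.022)[:2].round(4))
```

```text
[ 0.5383 -0.3046  0.1508] [-3.1343  0.0094 -0.0204]
[322.94266645 208.14015918]
y [325.9 193.2] [284, 166, 81, 68, 1518] [ 0.5471 -0.3059] [ 0.5455 -0.3118]
y [318.1 235.7] [283, 228, 71, 26, 350] [ 0.54   -0.3472] [ 0.5398 -0.3521]
y [318.9 325. ] [287, 298, 65, 55, 2790] [ 0.5401 -0.4483] [ 0.5402 -0.4483]
r [339.3  86.3] [293, 40, 92, 97, 3069] [ 0.5577 -0.2166] [ 0.5571 -0.2178]
b [319. 304.] [267, 256, 105, 109, 5717] [ 0.5404 -0.4226] [ 0.5403 -0.4298]
b [ 37.6 387.2] [0, 374, 84, 26, 1589] [ 0.2304 -0.5265] [ 0.2349 -0.5256]
```

View pics/w2.png

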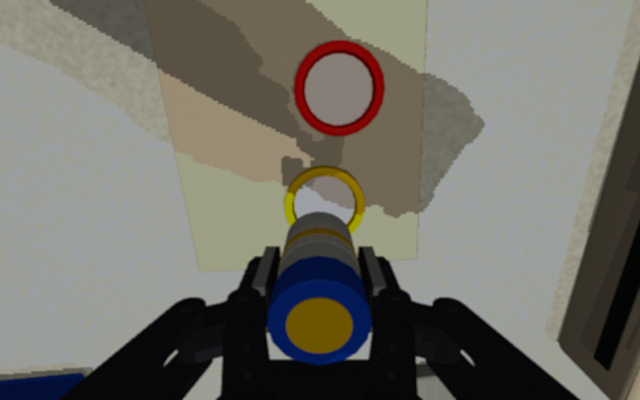

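The yellow rim is at about px (325,205), partly hidden by the held vial, whose cap is at (319,325). The red rim is at (339,88). I'll compute where the held vial's top is.

Run:
```python
from h import *
f=dict(np.load("w2.npz"))
m=mask(f,"y"); m[:280]=0; n=cv2.moments(m,True); ce=(n["m10"]/n["m00"],n["m01"]/n["m00"])
print(ce, back(f,ce,.190), "tcp", [.5383,-.3046])
# ellipse fit of visible outer top rim edge
m=mask(f,"y",90,40); m[210:]=0; pts=np.argwhere(m)
c,_=cv2.findContours(m,cv2.RETR_EXTERNAL,cv2.CHAIN_APPROX_NONE); c=max(c,key=len)[:,0]
h=np.array([p for p in c if p[1]<205 and m[:p[1],p[0]].sum()==0 or p[0] in(m.any(0).nonzero()[0][[0,-1]])])
W=np.array([back(f,p,.022)[:2] for p in h]); A=np.c_[2*W,np.ones(len(W))]; s=np.linalg.lstsq(A,(W**2).sum(1),rcond=None)[0]
print(s[:2],np.sqrt(s[2]+s[:2]@s[:2]))
```

```text
(318.85591397849464, 325.0100358422939) [ 0.53875417 -0.30467365  0.19      ] tcp [0.5383, -0.3046]
[ 0.54541851 -0.31712719] 0.03591821469143786
```

>>> play_rows --increments '[[[0.004,-0.007,0,0,0.007,0],[0.002,-0.005,0,0,0,0],[0,0,-0.02,0,0,0],[0,0,-0.03,0,0,0],[0,0,-0.02,0,0,0],[0,0,-0.01,0,0,0],[0,0,0,0,0,0],[0,0,0,0,0,0]]]'

```text
time_s: 8.57
tool_pos: [0.5477, -0.3178, 0.0725]
eef_rot: [-3.138, 0.005, -0.018]
force: [0.5, 0.5, -0.4]
opening: 0.0391
```

>>> play_rows --increments '[[[-0.002,0,-0.008,0,0.01,0],[0,0,-0.008,0,0,0],[0,0,-0.003,0,0,0],[0,0,0,0,0,0],[0,0,0,0,0,0]]]'

```text
time_s: 9.2
tool_pos: [0.5463, -0.3182, 0.0538]
eef_rot: [-3.139, 0.005, -0.004]
force: [0.2, 0.5, 0.0]
opening: 0.0393
```

>>> play_rows --increments '[[[-0.001,0,-0.004,0,0,0],[0,0,-0.002,0,0,0],[0,0,-0.001,0,0,0],[0,0,0,0,0,0]]]'

```text
time_s: 9.7
tool_pos: [0.5453, -0.3183, 0.0466]
eef_rot: [-3.139, 0.005, -0.005]
force: [0.3, 0.4, 0.7]
opening: 0.0393
```

>>> play_rows --increments '[[[0,0,-0.001,0,0,0],[0,0,0,0,0,0]]]'

```text
time_s: 9.95
tool_pos: [0.5454, -0.3183, 0.0456]
eef_rot: [-3.139, 0.005, -0.005]
force: [-0.0, -0.0, -1.1]
opening: 0.039
```

>>> play_rows --increments '[[[0,0,-0.001,0,0,0],[0,0,-0.001,0,0,0],[0,0,0,0,0,0]]]'

```text
time_s: 10.32
tool_pos: [0.5456, -0.3185, 0.0456]
eef_rot: [-3.14, 0.005, -0.007]
force: [-0.6, 0.3, -0.6]
opening: 0.039
```

>>> play_rows --increments '[[[0,0,-0.002,0,0,0],[0,0,0,0,0,0]]]'

```text
time_s: 10.58
tool_pos: [0.5459, -0.3189, 0.0456]
eef_rot: [3.141, -0.006, 0.01]
force: [-0.1, -0.3, -0.8]
opening: 0.0393
```

>>> play_rows --increments '[[[0,0,0,0,0,0],[0,0,0,0,0,0],[0,0,0,0,0,0],[0,0,0,0,0,0],[0,0,0,0,0,0],[0,0,0,0,0,0]]]' --fingers 0

```text
time_s: 11.32
tool_pos: [0.546, -0.3189, 0.0447]
eef_rot: [-3.141, 0.005, -0.009]
force: [0.2, 0.8, 0.1]
opening: 0.0854
```

>>> play_rows --increments '[[[0,0,0.01,0,0,0],[0,0,0.02,0,0,0],[0,0,0.03,0,0,0],[0,0,0.04,0,0,0],[0,0,0.02,0,0,0],[0,0,0,0,0,0]]]'

```text
time_s: 12.08
tool_pos: [0.5457, -0.3188, 0.1716]
eef_rot: [3.141, -0.005, 0.011]
force: [-0.4, -0.5, -0.6]
opening: 0.0855
```

Run:
```python
from w import *
s=observe(); print(np.round(s["tool_pos"],4),np.round(s["eef_rot"],4))
a=look("wrist","w3")["image"]; b=look("side","s3")["image"]
i=np.hstack([a[:,160:480],cv2.resize(b[200:360,240:400],(400,400))]); cv2.imwrite("pics/c3.png",i[...,::-1])
```

```text
[ 0.5457 -0.3188  0.1716] [ 3.1408 -0.0054  0.0113]
```

View pics/c3.png

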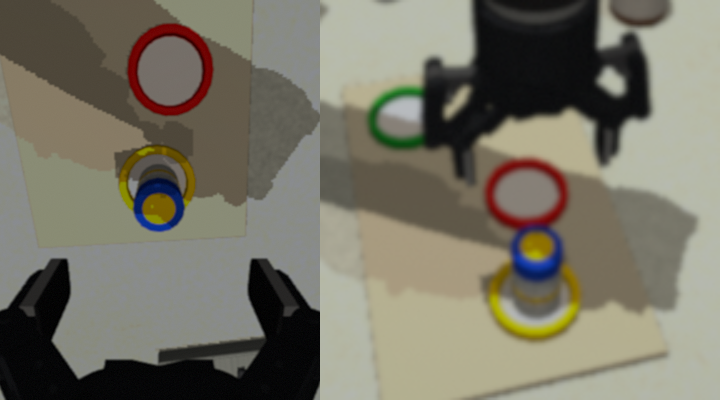

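The yellow standard is upright inside the yellow rim: wrist crop (158,205), side crop (537,275). Next is the green standard.

>>> play_rows --increments '[[[0.002,0.025,0,0,0.006,0],[0.002,0.045,0,0,0,0],[0.002,0.05,0,0,0,0],[0.002,0.05,0,0,0,0],[0.002,0.05,0,0,0,0],[0.002,0.05,0,0,0,0],[0.002,0.05,0,0,0,0],[0.002,0.05,0,0,0,0],[0.002,0.05,0,0,0,0],[0.002,0.045,0,0,0,0],[0,0.035,0,0,0,0],[0,0.015,0,0,0,0]]]'

```text
time_s: 13.68
tool_pos: [0.5546, 0.2115, 0.1495]
eef_rot: [-3.14, 0.012, 0.044]
force: [-0.2, -0.1, 0.0]
opening: 0.0853
```

>>> play_rows --increments '[[[0.006,0.02,0,0,-0.014,0],[0.004,0.01,0,0,-0.008,0],[0,0,0,0,0,0],[0,0,0,0,0,0]]]'

```text
time_s: 14.18
tool_pos: [0.565, 0.2415, 0.1478]
eef_rot: [3.141, -0.014, -0.011]
force: [-0.8, 0.2, -0.8]
opening: 0.0854
```

Run:
```python
from w import *
s=observe(); print(np.round(s["tool_pos"],4),np.round(s["eef_rot"],4))
f=look("wrist","w4")
for c in "gr": 
  for ce,st in blobs(f,c,60): print(c,ce,st,back(f,ce,.07)[:2].round(4))
```

```text
[0.565  0.2415 0.1478] [ 3.141  -0.0135 -0.0109]
g [323.1 200.1] [307, 185, 33, 31, 831] [0.5685 0.2506]
r [219.1 234.1] [197, 227, 36, 26, 149] [0.4904 0.224 ]
r [187.6 269.5] [176, 260, 29, 25, 404] [0.4622 0.1936]
r [332.3 284.6] [314, 280, 38, 15, 142] [0.5756 0.1795]
r [334.6 331.3] [321, 320, 28, 23, 497] [0.5778 0.1337]
```

>>> play_rows --increments '[[[0.002,0.006,0,0,-0.005,0],[0.001,0.002,0,0,0,0],[0,0,-0.03,0,0,0],[0,0,-0.03,0,0,0],[0,0,-0.02,0,0,0],[0,0,-0.005,0,0,0],[0,0,0,0,0,0],[0,0,0,0,0,0]]]'

```text
time_s: 15.22
tool_pos: [0.57, 0.2494, 0.0637]
eef_rot: [-3.14, 0.017, -0.005]
force: [-0.3, -0.4, -0.1]
opening: 0.085
```

>>> play_rows --increments '[[[-0.002,0.001,-0.012,0,0,0],[0,0,-0.012,0,0,0],[0,0,-0.005,0,0,0],[0,0,0,0,0,0],[0,0,0,0,0,0]]]'

```text
time_s: 15.85
tool_pos: [0.5684, 0.2508, 0.0338]
eef_rot: [-3.139, 0.017, -0.007]
force: [0.6, -0.3, -0.2]
opening: 0.0856
```

>>> play_rows --increments '[[[0,0,-0.003,0,0.003,0],[0,0,0,0,0,0],[0,0,0,0,0,0],[0,0,0,0,0,0],[0,0,0,0,0,0],[0,0,0,0,0,0],[0,0,0,0,0,0]]]' --fingers 255

```text
time_s: 16.73
tool_pos: [0.5689, 0.2509, 0.0314]
eef_rot: [-3.139, 0.017, -0.004]
force: [0.3, -0.5, -0.9]
opening: 0.0396
```

>>> play_rows --increments '[[[0,0,0.01,0,0,0],[0,0,0.025,0,0,0],[0,0,0.04,0,0,0],[0,0,0.04,0,0,0],[-0.005,-0.015,0.02,0,0,0],[-0.01,-0.03,0,0,0,0],[-0.015,-0.045,0,0,0,0],[-0.015,-0.05,0,0,0,0],[-0.015,-0.05,0,0,0,0],[-0.015,-0.05,0,0,0,0],[-0.01,-0.04,0,0,0,0],[-0.01,-0.02,0,0,0,0]]]'

```text
time_s: 18.23
tool_pos: [0.4706, -0.0559, 0.1789]
eef_rot: [-3.139, 0.01, -0.018]
force: [0.1, -0.6, -1.6]
opening: 0.0393
```

>>> play_rows --increments '[[[-0.005,-0.025,-0.02,0,0.006,0],[-0.003,-0.015,-0.03,0,0,0],[-0.001,-0.004,-0.02,0,0,0],[0,0,-0.01,0,0,0],[0,0,0,0,0,0],[0,0,0,0,0,0]]]'

```text
time_s: 18.98
tool_pos: [0.4619, -0.1032, 0.1024]
eef_rot: [-3.14, 0.016, -0.021]
force: [-0.6, -0.2, -0.2]
opening: 0.0394
```

Run:
```python
from w import *
s=observe(); p=np.array(s["tool_pos"]);print(p.round(4),np.round(s["eef_rot"],4))
f=look("wrist","w5")
m=mask(f,"g"); m[280:]=0
c,_=cv2.findContours(m,cv2.RETR_EXTERNAL,cv2.CHAIN_APPROX_NONE); c=np.vstack(c)[:,0]
h=np.array([q for q in c if m[:q[1],q[0]].sum()==0])
W=np.array([back(f,q,.022)[:2] for q in h]); A=np.c_[2*W,np.ones(len(W))]; s=np.linalg.lstsq(A,(W**2).sum(1),rcond=None)[0]
print(s[:2],np.sqrt(s[2]+s[:2]@s[:2]))
for ce,st in blobs(f,"g",60): print(ce,st,back(f,ce,p[2]+.039)[:2].round(4))
```

```text
[ 0.4619 -0.1032  0.1024] [-3.1403  0.0159 -0.0206]
[ 0.46132196 -0.10788979] 0.035011456278688034
[313.1 203.1] [268, 172, 96, 79, 2018] [ 0.461  -0.0546]
[318.9 325.2] [287, 298, 65, 55, 2787] [ 0.4624 -0.1033]
```

View pics/w5.png

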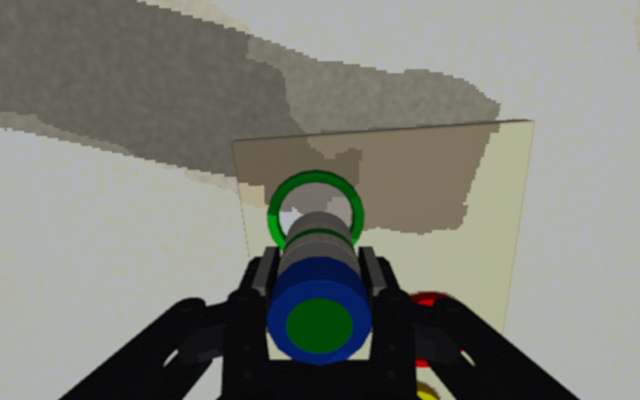

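The green rim is at about px (315,215), with the held vial's cap at (319,325). The vial is centred on the TCP and the station is at about (0.461, -0.112).

>>> play_rows --increments '[[[-0.001,-0.005,0,0,0.009,0],[0,-0.003,0,0,0,0],[0,0,-0.015,0,0,0],[0,0,-0.015,0,0,0],[0,0,-0.01,0,0,0],[0,0,-0.002,0,0,0],[0,0,0,0,0,0],[0,0,0,0,0,0]]]'

```text
time_s: 20.02
tool_pos: [0.461, -0.1113, 0.0578]
eef_rot: [-3.14, 0.014, -0.006]
force: [0.9, 0.4, -1.0]
opening: 0.0393
```

>>> play_rows --increments '[[[0,0,-0.005,0,0.003,0],[0,0,-0.003,0,0,0],[0,0,-0.002,0,0,0],[0,0,-0.001,0,0,0],[0,0,0,0,0,0]]]'

```text
time_s: 20.65
tool_pos: [0.4616, -0.1114, 0.0468]
eef_rot: [-3.141, 0.014, -0.003]
force: [0.1, -0.2, -0.8]
opening: 0.0393
```

>>> play_rows --increments '[[[0,0,-0.001,0,0,0],[0,0,-0.001,0,0,0],[0,0,-0.001,0,0,0],[0,0,0,0,0,0]]]'

```text
time_s: 21.15
tool_pos: [0.4619, -0.1116, 0.0456]
eef_rot: [-3.141, 0.014, -0.006]
force: [0.4, 0.2, -1.4]
opening: 0.0392
```

>>> play_rows --increments '[[[0,0,0,0,0,0],[0,0,0,0,0,0],[0,0,0,0,0,0],[0,0,0,0,0,0],[0,0,0,0,0,0],[0,0,0,0,0,0]]]' --fingers 0

```text
time_s: 21.9
tool_pos: [0.4621, -0.1116, 0.0453]
eef_rot: [-3.141, 0.014, -0.006]
force: [0.9, -0.4, 0.2]
opening: 0.0857
```

>>> play_rows --increments '[[[0,0,0.01,0,0,0],[0,0,0.02,0,0,0],[0,0,0.03,0,0,0],[0,0,0.04,0,0,0],[0,0,0.02,0,0,0],[0,0,0,0,0,0]]]'

```text
time_s: 22.65
tool_pos: [0.4616, -0.1115, 0.172]
eef_rot: [3.141, -0.014, 0.008]
force: [1.1, 0.8, -0.6]
opening: 0.0853
```

Run:
```python
from w import *
s=observe(); print(np.round(s["tool_pos"],4),np.round(s["eef_rot"],4))
a=look("wrist","w6")["image"]; b=look("side","s6")["image"]
i=np.hstack([a[:,160:480],cv2.resize(b[200:360,220:380],(400,400))]); cv2.imwrite("pics/c6.png",i[...,::-1])
```

```text
[ 0.4616 -0.1115  0.172 ] [ 3.1415 -0.0145  0.0081]
```

View pics/c6.png

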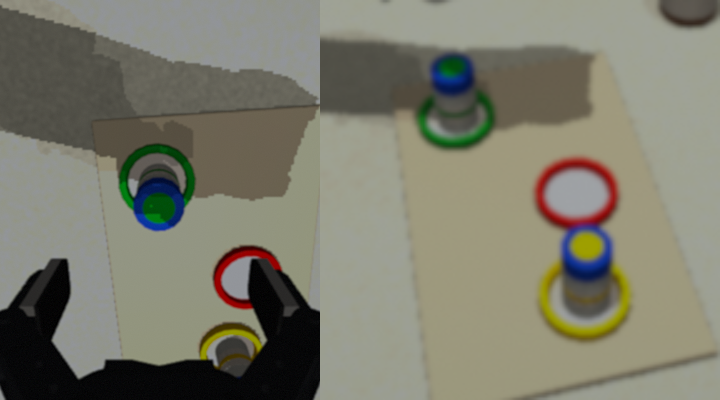

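The green standard is upright inside the green rim (side crop 455,100), and yellow is unchanged (585,275). Next is the red standard.

>>> play_rows --increments '[[[0.01,0.02,0,0,0.004,0],[0.02,0.04,0,0,0,0],[0.022,0.045,0,0,0,0],[0.022,0.045,0,0,0,0],[0.018,0.04,-0.01,0,0,0],[0.01,0.025,-0.01,0,0,0],[0.006,0.012,0,0,0,0],[0,0,0,0,0,0],[0,0,0,0,0,0]]]'

```text
time_s: 23.88
tool_pos: [0.5655, 0.1211, 0.1385]
eef_rot: [3.139, -0.02, -0.029]
force: [-0.2, 0.3, -0.7]
opening: 0.0857
```

Run:
```python
from w import *
s=observe(); print(np.round(s["tool_pos"],4),np.round(s["eef_rot"],4))
f=look("wrist","w7")
for c in "r": 
  for ce,st in blobs(f,c,60): print(c,ce,st,back(f,ce,.07)[:2].round(4))
```

```text
[0.5655 0.1211 0.1385] [ 3.139  -0.02   -0.0289]
r [209.3 107.9] [194, 87, 22, 46, 143] [0.4972 0.1952]
r [159.9 115.7] [141, 96, 39, 40, 1211] [0.4649 0.1908]
r [331.8 160.6] [315, 158, 35, 11, 64] [0.5743 0.1608]
r [336.7 198.9] [320, 183, 35, 33, 907] [0.5777 0.134 ]
```

View pics/w7.png

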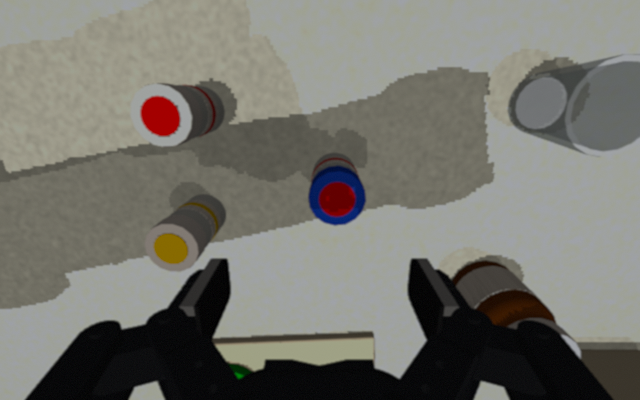

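The blue-capped red standard is at px (337,199), measured at (0.5775, 0.1337). The samples sit clear of the fingers on the left and the jar and beaker on the right.

>>> play_rows --increments '[[[0.006,0.007,0,0,-0.01,0.006],[0.004,0.004,0,0,-0.005,0],[0,0,-0.025,0,0,0],[0,0,-0.03,0,0,0],[0,0,-0.015,0,0,0],[0,0,-0.005,0,0,0],[0,0,0,0,0,0],[0,0,0,0,0,0]]]'

```text
time_s: 24.92
tool_pos: [0.5791, 0.1315, 0.0664]
eef_rot: [3.141, -0.015, 0.01]
force: [-0.4, 0.4, -0.6]
opening: 0.0853
```

>>> play_rows --increments '[[[-0.0015,0.0015,-0.012,0,0.004,0],[0,0,-0.012,0,0,0],[0,0,-0.007,0,0,0],[0,0,-0.001,0,0,0],[0,0,0,0,0,0]]]'

```text
time_s: 25.55
tool_pos: [0.5778, 0.1332, 0.0328]
eef_rot: [3.141, -0.015, 0.005]
force: [0.1, 1.2, 0.4]
opening: 0.0858
```

>>> play_rows --increments '[[[0,0,-0.001,0,0.003,0],[0,0,0,0,0,0],[0,0,0,0,0,0],[0,0,0,0,0,0],[0,0,0,0,0,0],[0,0,0,0,0,0],[0,0,0,0,0,0]]]' --fingers 255

```text
time_s: 26.42
tool_pos: [0.5783, 0.1333, 0.0326]
eef_rot: [3.141, -0.015, 0.002]
force: [0.2, -0.2, 0.4]
opening: 0.039
```

>>> play_rows --increments '[[[0,0,0.01,0,0,0],[0,0,0.025,0,0,0],[0,0,0.04,0,0,0],[0,0,0.04,0,0,0],[0,-0.015,0.02,0,0,0],[0,-0.03,0,0,0,0],[-0.003,-0.045,0,0,0,0],[-0.003,-0.05,0,0,0,0],[-0.003,-0.05,0,0,0,0],[-0.003,-0.05,0,0,0,0],[-0.003,-0.04,0,0,0,0],[-0.003,-0.02,0,0,0,0]]]'

```text
time_s: 27.92
tool_pos: [0.5594, -0.1741, 0.1814]
eef_rot: [3.141, -0.008, 0.017]
force: [0.4, -0.6, -0.3]
opening: 0.039
```

>>> play_rows --increments '[[[-0.002,-0.022,-0.02,0,0.008,0],[-0.001,-0.012,-0.03,0,0,0],[0,-0.002,-0.02,0,0,0],[0,0,-0.01,0,0,0],[0,0,0,0,0,0],[0,0,0,0,0,0]]]'

```text
time_s: 28.68
tool_pos: [0.5571, -0.214, 0.1048]
eef_rot: [3.138, -0.013, 0.014]
force: [0.4, -0.2, -0.1]
opening: 0.0392
```

Run:
```python
from w import *
s=observe(); p=np.array(s["tool_pos"]);print(p.round(4),np.round(s["eef_rot"],4))
f=look("wrist","w8")
m=mask(f,"r"); m[280:]=0
c,_=cv2.findContours(m,cv2.RETR_EXTERNAL,cv2.CHAIN_APPROX_NONE); c=np.vstack(c)[:,0]
h=np.array([q for q in c if m[:q[1],q[0]].sum()==0])
W=np.array([back(f,q,.022)[:2] for q in h]); A=np.c_[2*W,np.ones(len(W))]; s=np.linalg.lstsq(A,(W**2).sum(1),rcond=None)[0]
print(s[:2],np.sqrt(s[2]+s[:2]@s[:2]))
for ce,st in blobs(f,"r",60): print(ce,st,back(f,ce,p[2]+.0375)[:2].round(4))
```

```text
[ 0.5571 -0.214   0.1048] [ 3.1384 -0.0133  0.0136]
[ 0.55756423 -0.21639155] 0.03554161718066345
[316.7 202.3] [269, 165, 98, 85, 2617] [ 0.5575 -0.1654]
[318.7 320.6] [287, 294, 64, 54, 2717] [ 0.5578 -0.2131]
```

View pics/w8.png

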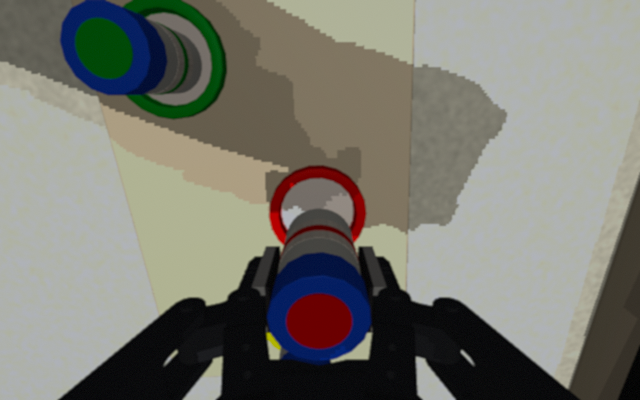

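The red rim is at about px (318,212), just ahead of the held vial, whose cap is at (319,320). The green vial is standing in its cup. It needs 5 mm more in -y, then down.

>>> play_rows --increments '[[[0,-0.003,0,0,0.007,0],[0,-0.002,0,0,0,0],[0,0,-0.015,0,0,0],[0,0,-0.015,0,0,0],[0,0,-0.01,0,0,0],[0,0,-0.003,0,0,0],[0,0,0,0,0,0],[0,0,0,0,0,0]]]'

```text
time_s: 29.72
tool_pos: [0.5572, -0.2189, 0.0592]
eef_rot: [3.138, -0.012, 0.003]
force: [0.3, 1.0, -0.3]
opening: 0.0392
```

>>> play_rows --increments '[[[0,0,-0.005,0,0,0],[0,0,-0.003,0,0,0],[0,0,-0.002,0,0,0],[0,0,-0.001,0,0,0],[0,0,0,0,0,0]]]'

```text
time_s: 30.35
tool_pos: [0.5578, -0.2192, 0.0483]
eef_rot: [3.138, -0.012, 0.005]
force: [0.3, 0.1, -0.9]
opening: 0.0393
```

>>> play_rows --increments '[[[0,0,-0.001,0,0,0],[0,0,-0.001,0,0,0],[0,0,-0.001,0,0,0],[0,0,0,0,0,0]]]'

```text
time_s: 30.85
tool_pos: [0.558, -0.2193, 0.0468]
eef_rot: [3.137, -0.012, 0.007]
force: [-1.0, -0.3, -0.5]
opening: 0.0391
```

>>> play_rows --increments '[[[0,0,-0.001,0,0,0],[0,0,-0.001,0,0,0],[0,0,0,0,0,0]]]'

```text
time_s: 31.22
tool_pos: [0.5582, -0.2195, 0.0467]
eef_rot: [3.136, -0.012, 0.009]
force: [0.7, 0.7, -1.0]
opening: 0.0391
```

Contact is at z 0.0467, against 0.0466 expected. I'll release and retreat.

>>> play_rows --increments '[[[0,0,0,0,0,0],[0,0,0,0,0,0],[0,0,0,0,0,0],[0,0,0,0,0,0],[0,0,0,0,0,0],[0,0,0,0,0,0]]]' --fingers 0

```text
time_s: 31.98
tool_pos: [0.5583, -0.2195, 0.0459]
eef_rot: [3.136, -0.012, 0.008]
force: [-0.1, 0.1, -0.0]
opening: 0.0852
```

>>> play_rows --increments '[[[0,0,0.01,0,0,0],[0,0,0.02,0,0,0],[0,0,0.03,0,0,0],[0,0,0.04,0,0,0],[-0.01,0,0.04,0,0,0],[-0.04,0.01,0.02,0,0,0],[-0.05,0.01,0,0,0,0],[-0.05,0.01,0,0,0,0],[-0.04,0,0,0,0,0],[-0.02,0,0,0,0,0],[0,0,0,0,0,0],[0,0,0,0,0,0]]]'

```text
time_s: 33.48
tool_pos: [0.3432, -0.1884, 0.2194]
eef_rot: [3.131, -0.012, 0.025]
force: [1.1, 0.5, -0.3]
opening: 0.0854
```

Run:
```python
from w import *
s=observe(); print(s["time_s"],np.round(s["tool_pos"],4))
f=look("top","t9"); g=look("side","s9")
for c in "ygr":
  for ce,st in blobs(f,c,30):
    if ce[1]<300: print(c,ce,st[2:],back(f,ce,.07)[:2].round(4),back(f,ce,.084)[:2].round(4))
i=np.vstack([cv2.resize(f["image"][90:290,120:500],(760,400))[:, :], cv2.resize(g["image"][120:360,240:400],(266,400))[:, :1].repeat(760,1)[:1]])
j=np.hstack([cv2.resize(f["image"][90:290,130:490],(540,300)),cv2.resize(g["image"][120:340,240:400],(218,300))])
cv2.imwrite("pics/c9.png",j[...,::-1])
```

```text
33.475 [ 0.3432 -0.1884  0.2194]
y [449.8 214.6] [31, 34, 291] [ 0.5447 -0.2909] [ 0.5447 -0.2855]
y [467.5 214.4] [12, 12, 114] [ 0.5451 -0.3271] [ 0.5452 -0.321 ]
y [256.8 260.1] [12, 12, 114] [0.4549 0.0953] [0.4566 0.0938]
g [355. 253.] [34, 34, 223] [ 0.4682 -0.099 ] [ 0.4697 -0.0971]
g [363.5 257.3] [12, 12, 115] [ 0.4597 -0.116 ] [ 0.4613 -0.1138]
r [404.2 209.9] [32, 34, 266] [ 0.5541 -0.1983] [ 0.554  -0.1946]
r [417.1 208. ] [12, 11, 107] [ 0.5579 -0.2244] [ 0.5577 -0.2203]
r [208.6 255.5] [12, 12, 117] [0.4643 0.1895] [0.4658 0.1862]
```

View pics/c9.png

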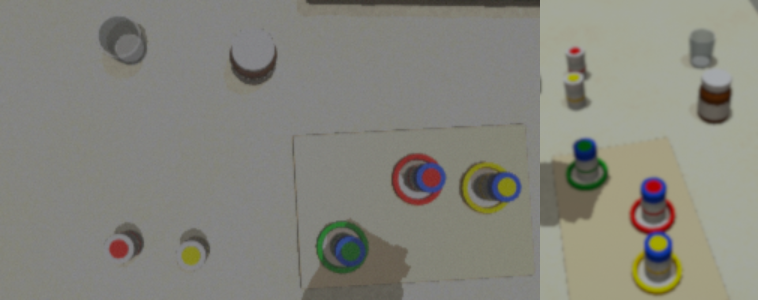

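All three standards stand upright in their own stations: crop px red (430,178), yellow (506,187), green (349,250). Each measures within about 2 mm of its station centre. The samples, jar and beaker have not moved.

```bash
python3 -c "
from station import *
print(sign_off())"
```

```text
the job is handed in; nothing more can be done
None
```

I loaded the three blue-capped standards in the order yellow, green, red. Each one stands upright in the station whose rim matches its dot, and I lowered each until it touched the station floor before releasing it. The job took about 33.5 s of robot time and is handed in; the hand-in reports no verdict.

- **Placement:** The last top and side pictures show each cap within about 2 mm of the station centre I had measured.
- **Left alone:** The white-capped samples measure the same positions as at the start. The jar and beaker look undisturbed; I judged those two by eye and did not measure them.
- **Robot at hand-in:** The gripper was open and clear of everything, and every force reading was around 1–2 N or less, which is the sensor's noise level.
- **Weaker signals:** That noise hid the touch-down force, so I recognised contact when the height stopped changing, within 1 mm of the expected value. The cameras differed by 2–6 mm on the station positions, well inside the 9 mm clearance. None of the checks failed.

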